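# Turn the end block and clamp it with the slip-clutch thumbscrew

### The arm

A 7-joint arm with a two-finger parallel gripper is mounted at the origin on the work surface. World frame = base frame: x ahead of the robot, y to its left, z up, the work surface at z = 0. Lengths are in m, angles in rad, forces in N, time in s.
With the tool pointing down it reaches from about 0.4 to 0.9 m from the base axis. Payload 5.6 kg.
Tool frame: the origin (TCP) lies on the centre line of the jaws, within the pads' length; the fingertips stand 19 mm ahead of it and the grasp point (between the pads) is the TCP; z points along the fingers, y is the line along which they close (so a half turn about z gives the same grasp; the last joint's range is limited). The gripper opens to 92 mm and grips with 3 to 60 N. Pads are 20 mm wide; open, the fingers measure 128 mm over their backs; the gripper's body (75 mm by 189 mm) begins 69 mm behind the grasp point.
Start: joints at [-1.19, 0.468, -0.012, 1.603, 0.006, 1.071, -0.056], TCP at [0.267, 0.592, 0.234] pointing down, gripper open.
Joint ranges: [-2.53, 2.53], [-0.31, 2.02], [-1.57, 1.55], [0.28, 2.44], [-1.29, 4.43], [0.15, 1.84], [-2.92, 2.92]. Speed limits (rad/s): [2.57, 2.57, 3.14, 3.14, 3.14, 3.14, 3.14].

### API

Orientations are given as [roll, pitch, yaw] about the fixed x, y, z axes, in that order (R = Rz(yaw) Ry(pitch) Rx(roll)).
In Python, from rig import manip, optics, ticket gives the robot as it stands.
- The arm moves only by the tool play_rows, never from a script. Its arguments are lists of equal length, an entry for each row: "gripper": the opening in per cent of the stroke, from 0 (shut) to 100 (fully open); "offset": the shift along the world's x, y, z in mm, a list of three; "rotation": the turn, a rotation vector about the world's x, y, z in rad, a list of three. In form: {"gripper": [gripper, ...], "offset": [[dx, dy, dz], ...], "rotation": [[rx, ry, rz], ...]}. A call has exactly 8 rows; each row shifts and turns the commanded pose from where the row before left it; what a row does not reach is not made up. A row lasts 1/8 s, in which the tool goes at most 62.5 mm and 10.7 degrees, less where a joint would pass 70% of its speed; a pose out of reach is approached as far as the arm can. A call with a gripper value outside its range is refused whole. The fingers move at their own pace and stop on an object; "squeeze" is the grip in N (left out, the last holds). Time passes only in rows, so rows that do not move let the fingers close, or fill a call up. It gives the time, the measured TCP pose, the force, the opening and the grip force at its end, in the units of the state.
- manip.sense(): the state, without advancing time (a new reading comes with each control period).
- optics.grab_frame(name): name is "scene" or "top" or "wrist"; returns a dict with "image" (384x512x3 uint8, red, green, blue), "camera_matrix" (3x3 intrinsics, pixels), "distortion" ([k1, k2, p1, p2, k3] as OpenCV has them; the pictures are not rectified), "rvec" (rotation vector, rad) and "tvec" (3), from world to camera coordinates, as OpenCV has them; the wrist camera has in their place "mount" (4x4, takes a point from camera to tool coordinates, whose origin is the TCP and whose axes are the flange's). Camera axes: x right, y down, z forward; pixel columns grow to the right and rows downward; lengths in m; the calibration is good to about 2 mm. A picture is of the moment at which its call begins: read the wrist's pose just before it. There is no depth.
- ticket.close_job(): hands the job in; it is judged then, once.
The state is a dict: "time": time; "q": joint angles; "qd": joint speeds; "joint_torque": joint torques, N m; "ee_pos": TCP position; "orientation": TCP orientation; "ft_force": force on the tool from outside, world axes, zero at the start; "torque": the same for the moment, N m; "gripper_width": opening from 0.0 (shut) to 1.0 (fully open); "grasp_force": force on a finger pad.
Only numpy, scipy, OpenCV 4.12 (cv2) and the standard library are available. Lean on these libraries where they do the work, as an engineer would, in place of code of your own. Each camera call takes 0.05 s, during which the arm holds its last target. There are 200 camera calls.

### The job

Lift the square aluminium end block out of the open slide-jaw fixture, give it a quarter turn so that its stub points straight out of the fixture's front, and set it back flat on the bed between the jaws. Then tighten the wing-shaped thumbscrew clockwise until its drag clutch first slips, stopping there before it has slipped an eighth of a turn, and let go, leaving the block gripped square in the jaws and the nut, plastic offcut, jar and disk drive where they are.

Things in the scene. Friction and masses are not known exactly. Their poses are not given: they have to be found in the camera images.
- bed (a point): on the bed of the fixture (grey base plate 110 x 245 x 16 mm, fixed to the table), where the block's underside is centred when clamped; 16 mm above the table. Fixture axes: x across the jaws (-x is the front, which faces the robot at yaw 0), y along the line on which the jaws close, z up
- fixed_jaw (a point): centre of the gripping face of the fixed steel jaw, 18 mm from the bed point towards -y of the fixture, 9 mm above the bed; the jaw is 64 mm wide along x, 22 mm thick, 18 mm high above the bed
- jaw: sliding steel jaw on the +y side, 64 mm wide, 22 mm thick, 18 mm high above the bed; origin at the bottom centre of its gripping face. It starts 45 to 56 mm from the fixed jaw, moves towards it as the thumbscrew is turned clockwise seen from above, pushes a loosely standing block before it, and stays where it is left (self-locking)
- block_center (a point): centre, half-way up, of the loose aluminium end block, 36 x 36 mm in plan, 66 mm tall, about 0.2 kg, z up. A round stub sticks out of its -x side. Start: standing on the bed between the open jaws, stub over the fixed jaw (a quarter turn clockwise from above brings it to the front). Grip its two y sides about 50 mm above its underside, so that the fingers clear the jaws after the turn
- stub_tip (a point): centre of the free end of the block's stub (11 mm diameter, 16 mm long), 34 mm out from the block's middle and 48 mm above its underside
- wing_grip (a point): centre of the steel wing of the thumbscrew, pinched from above: an upright bar 44 mm long along its x, 12 mm thick along its y, 24 mm high, its top 83 mm above the table. It turns about the vertical axis through this point, 110 mm from the bed point towards +y of the fixture. Tightening takes 1.1 to 2.6 rad clockwise and then the slip: one to three grips
- wing_nose (a point): the pointed end of the wing, towards its +x, 28 mm from the screw's axis
- pointer (a point): end of the pointer tab on the dark flange (38 mm diameter, upper face 49 mm above the table) below the wing, 29 mm from the axis along the flange's x. It starts under the wing's nose. Flange and wing turn together against 0.1 N m until the jaws are tight; then the wing winds up 0.15 rad on a spring and slips on the standing flange at 0.3 N m. Let go, it springs back; the angle left is the slip
- gearbox (a point): centre of the top of the thumbscrew's grey gearbox at the fixture's +y end, 70 x 55 mm, top 44 mm above the table, below the flange
- nut: bystander: square steel nut 22 mm wide, 9 mm thick, lying on the fixture's base plate beyond the fixed jaw
- offcut: bystander: white plastic offcut 30 x 14 x 12 mm on the base plate beyond the fixed jaw
- screw_jar: bystander: glass jar 60 mm diameter, 75 mm tall, origin under its centre
- disk_drive: bystander: metal disk drive 100 x 146 x 26 mm lying flat, origin under its centre
- block: the end block again: same axes, origin under its centre
Not all that is in view belongs to the job. Leave any purple or yellow look-alike of the block alone.

How it is judged:
By the outcome, as a careful person would: the job done as asked, in the order asked, and still so for the second after the job is handed in, with the robot touching nothing.
It also fails if it takes over 69 s, if anything falls off the work surface, if the arm or the gripper's body presses on something with over 40 N, if the wrist force passes 120 N, or if a joint passes its speed limit or range.

## Working session

There is one attempt and no reset: what is moved stays moved. The work goes in short steps, Python scripts to look and compute and a tool call to move; the robot and the scene stay as the last step left them, time stands still between calls to the robot, and variables do not carry over. Pictures are saved under pics/ and viewed, at most 10 in all, crops included, and the job is handed in when it is done.

Besides the shell and the picture viewer there is one more tool, called after ">>>" as name(argument=value, ...) on one line, values as JSON. play_rows: Moves the arm, as the interface text tells. Its arguments: {"type":"object","properties":{"gripper":{"type":"array"},"offset":{"type":"array"},"rotation":{"type":"array"},"squeeze":{"type":"number"}},"required":["gripper","offset","rotation"]}

```bash
mkdir -p pics
cat > h.py <<'E'
import numpy as np, cv2
from rig import manip, optics, ticket
from scipy.spatial.transform import Rotation as R
def snap(name, fn, crop=None, scale=1):
    s=manip.sense(); f=optics.grab_frame(name); im=f["image"][:,:,::-1].copy()
    np.savez('pics/'+fn+'.npz',im=im,**{k:np.array(v) for k,v in f.items() if k!='image'},pos=s["ee_pos"],ori=s["orientation"])
    if crop: im=im[crop[1]:crop[3],crop[0]:crop[2]]
    if scale!=1: im=cv2.resize(im,None,fx=scale,fy=scale,interpolation=cv2.INTER_CUBIC)
    cv2.imwrite('pics/'+fn+'.png',im)
def cam(fn):
    d=np.load('pics/'+fn+'.npz')
    if 'mount' in d:
        T=np.eye(4); T[:3,:3]=R.from_euler('xyz',d['ori']).as_matrix(); T[:3,3]=d['pos']
        M=T@d['mount']; Rw,o=M[:3,:3],M[:3,3]
    else:
        Rc=cv2.Rodrigues(d['rvec'])[0]; Rw=Rc.T; o=-Rc.T@d['tvec'].ravel()
    return d['camera_matrix'],d['distortion'],Rw,o
def w(fn,px,z):
    "pixels -> world points on the plane z"
    K,D,Rw,o=cam(fn); px=np.array(px,float).reshape(-1,1,2)
    n=cv2.undistortPoints(px,K,D).reshape(-1,2); r=np.c_[n,np.ones(len(n))]@Rw.T
    z=np.broadcast_to(z,len(n)); return o+r*((z-o[2])/r[:,2])[:,None]
def proj(fn,P):
    K,D,Rw,o=cam(fn); return cv2.projectPoints(np.array(P,float).reshape(-1,3),cv2.Rodrigues(Rw.T)[0],-Rw.T@o,K,D)[0].reshape(-1,2)
E
python3 - <<'E'
from h import *
snap('top','t0',scale=1.5); snap('scene','s0',scale=1.5)
s=manip.sense(); print({k:np.round(s[k],3) for k in s})
E
```

```text
{'time': np.float64(0.1), 'q': array([-1.19 ,  0.468, -0.012,  1.604,  0.006,  1.071, -0.056]), 'qd': array([-0.   , -0.001,  0.001, -0.002, -0.001, -0.001, -0.   ]), 'joint_torque': array([ 1.0000e-03, -5.2165e+01, -1.3000e-02, -2.4437e+01, -5.7000e-02,
        1.4000e-02,  0.0000e+00]), 'ee_pos': array([0.267, 0.592, 0.233]), 'orientation': array([-3.14 ,  0.   ,  2.718]), 'ft_force': array([ 0.402, -0.032,  0.386]), 'torque': array([-0.018, -0.059, -0.029]), 'grasp_force': np.float64(0.0), 'gripper_width': np.float64(1.002)}
```

View pics/t0.png

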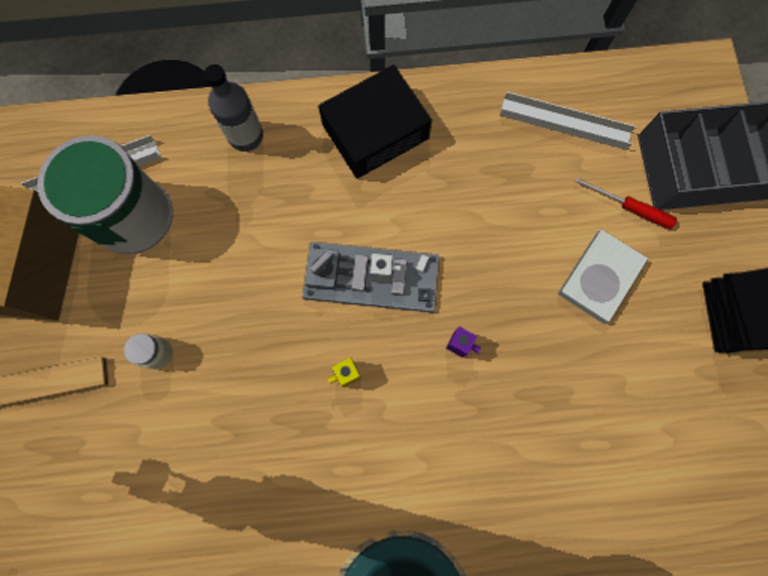

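View pics/s0.png

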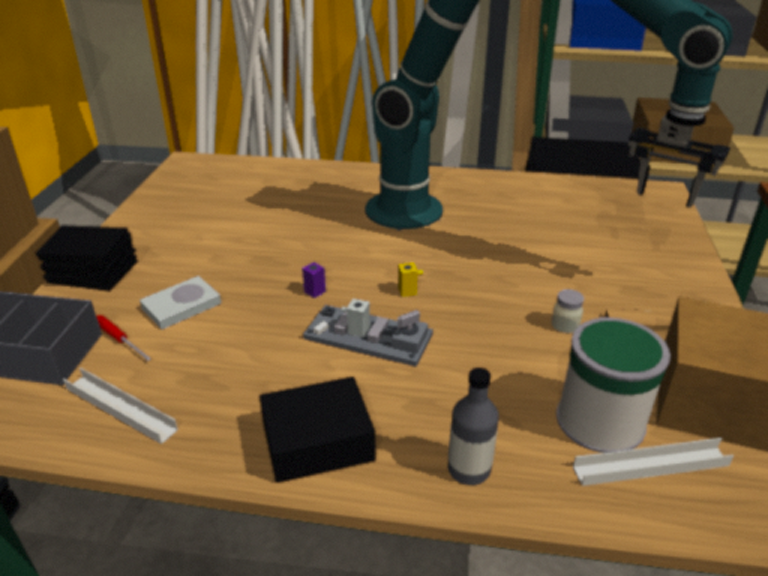

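The top view shows the fixture at about (370,277) of the 1.5x picture, with the gearbox and wing on the left (+y). The block is at (381,265), and the nut and offcut are on the right. I'll compute coarse positions and enlarge it.

Run:
```python
from h import *
d=np.load('pics/t0.npz'); im=d['im'][155:215,195:300]
cv2.imwrite('pics/t0c.png',cv2.resize(im,None,fx=7.5,fy=7.5,interpolation=cv2.INTER_CUBIC))
print(np.round(w('t0',np.array([[303,298],[308,243],[440,255],[436,311],[145,350],[603,277]])/1.5,[.016,.016,.016,.016,.075,.026]),3))
```

```text
[[ 0.532  0.127  0.016]
 [ 0.636  0.111  0.016]
 [ 0.587 -0.134  0.016]
 [ 0.482 -0.114  0.016]
 [ 0.456  0.393  0.075]
 [ 0.512 -0.425  0.026]]
```

View pics/t0c.png

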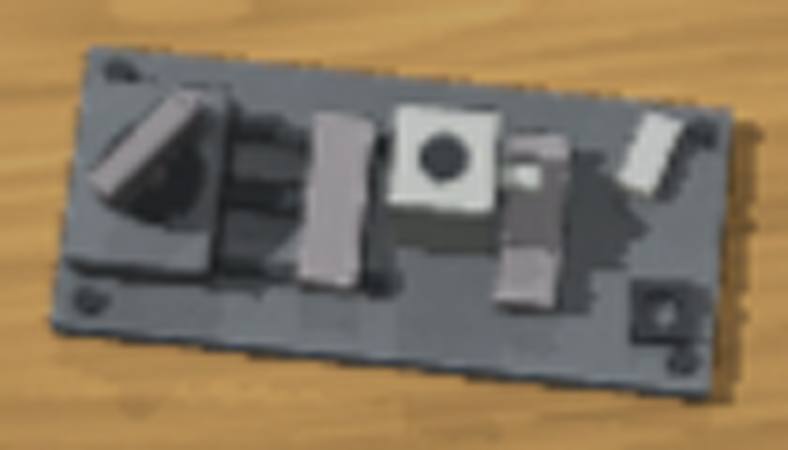

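Read in the crop:
- Plate corners: (92,48), (733,108), (708,395), (52,330).
- Block top: about (395,103), (500,108), (495,210), (388,205).
- Wing: from (98,185) to (192,97).

```bash
cat >> h.py <<'E'
def crop(px): return np.array(px,float)/7.5+[195,155]
E
python3 - <<'E'
from h import *
c=w('t0',crop([[92,48],[733,108],[708,395],[52,330]]),.016)
print(c.round(4))
yv=(c[0]+c[3]-c[1]-c[2])[:2]; print('ylen',np.linalg.norm(yv)/2,'yaw',np.arctan2(-yv[0],yv[1]))
xv=(c[0]+c[1]-c[2]-c[3])[:2]; print('xlen',np.linalg.norm(xv)/2,'yaw',np.arctan2(xv[1],xv[0]))
b=w('t0',crop([[395,103],[500,108],[495,210],[388,205]]),.082); print(b.round(4),b.mean(0))
v=(b[0]+b[1]-b[2]-b[3]);print('block yaw edges',np.arctan2(v[1],v[0]), np.linalg.norm(v)/2)
print('stub',w('t0',crop([[523,177]]),.07))
ww=w('t0',crop([[98,185],[192,97]]),.083);print(ww, ww.mean(0))
print('jaw',w('t0',crop([[376,116],[358,288]]),.034),'fixed',w('t0',crop([[508,135],[497,300]]),.034))
s=manip.sense();print(optics.grab_frame('wrist')['mount'].round(3))
E
```

```text
[[ 0.6376  0.1049  0.016 ]
 [ 0.5893 -0.1327  0.016 ]
 [ 0.4818 -0.1101  0.016 ]
 [ 0.5307  0.1275  0.016 ]]
ylen 0.24255321124501758 yaw -0.20168299576896467
xlen 0.1095806934821498 yaw -0.20807120612562577
[[ 5.849e-01 -6.500e-03  8.200e-02]
 [ 5.793e-01 -4.290e-02  8.200e-02]
 [ 5.429e-01 -3.730e-02  8.200e-02]
 [ 5.485e-01 -5.000e-04  8.200e-02]] [ 0.56389998 -0.02181251  0.082     ]
block yaw edges -0.15799575778197059 0.03689583249486807
stub [[ 0.5567746  -0.04884497  0.07      ]]
[[0.5657377  0.09918845 0.083     ]
 [0.59412856 0.06405708 0.083     ]] [0.57993313 0.08162277 0.083     ]
jaw [[0.59478069 0.0007371  0.034     ]
 [0.53086414 0.01344258 0.034     ]] fixed [[ 0.58255883 -0.04685363  0.034     ]
 [ 0.52125698 -0.03629935  0.034     ]]
[[ 0.    -0.967 -0.255  0.072]
 [ 1.    -0.     0.001 -0.001]
 [-0.001 -0.255  0.967 -0.15 ]
 [ 0.     0.     0.     1.   ]]
```

Fixture yaw comes out at about -0.205, the bed point near (0.555,-0.024), the block near (0.564,-0.022) and the wing near (0.579,0.083). I'll hover over the block and look with the wrist camera.

>>> play_rows(gripper=[100, 100, 100, 100, 100, 100, 100, 100], offset=[[18.5, -38.4, 0], [18.5, -38.4, 0], [18.5, -38.4, 0], [18.5, -38.4, 0], [18.5, -38.4, 0], [18.5, -38.4, 0], [18.5, -38.4, 0], [18.5, -38.4, 0]], rotation=[[0, 0, -0.0835], [0, 0, -0.0835], [0, 0, -0.0835], [0, 0, -0.0835], [0, 0, -0.0835], [0, 0, -0.0835], [0, 0, -0.0835], [0, 0, -0.0835]])

```text
time: 1.15
ee_pos: [0.4157, 0.2839, 0.2335]
orientation: [-3.141, -0.0, 2.047]
ft_force: [1.5, 0.9, -0.5]
gripper_width: 1.0
grasp_force: 0.0
```

>>> play_rows(gripper=[100, 100, 100, 100, 100, 100, 100, 100], offset=[[18.5, -38.4, 0], [18.5, -38.4, 0], [18.5, -38.4, 0], [18.5, -38.4, 0], [18.5, -38.4, 0], [18.5, -38.4, 0], [18.5, -38.4, 0], [18.5, -38.4, 0]], rotation=[[0, 0, -0.0835], [0, 0, -0.0835], [0, 0, -0.0835], [0, 0, -0.0835], [0, 0, -0.0835], [0, 0, -0.0835], [0, 0, -0.0835], [0, 0, -0.0835]])

```text
time: 2.15
ee_pos: [0.5637, -0.023, 0.2335]
orientation: [-3.141, -0.0, 1.379]
ft_force: [1.0, 0.4, -0.1]
gripper_width: 0.997
grasp_force: 0.0
```

Run:
```python
from h import *
snap('wrist','w1',scale=1.5)
s=manip.sense(); print({k:np.round(s[k],3) for k in ('time','q','ee_pos','orientation','ft_force','torque')})
```

```text
{'time': np.float64(2.2), 'q': array([-0.429,  0.344,  0.524,  1.842, -0.196,  1.005, -0.026]), 'ee_pos': array([ 0.565, -0.03 ,  0.234]), 'orientation': array([3.138, 0.004, 1.37 ]), 'ft_force': array([ 1.773, -4.234,  0.957]), 'torque': array([-0.329, -0.121, -0.078])}
```

View pics/w1.png

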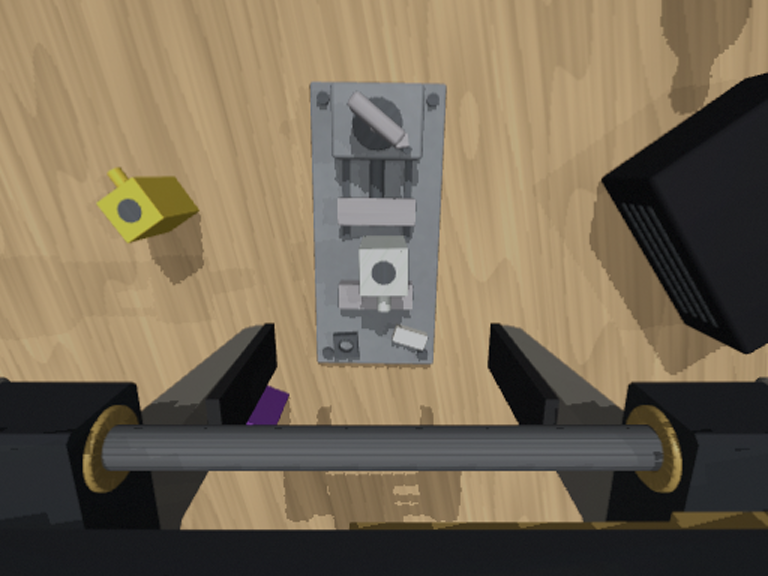

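The wrist view shows the plate from (310,83) to (434,364), the block top at (383,270), the wing with its nose towards (405,145) on the lower right, and the nut and offcut at the bottom. The arm was still settling, so I'll let it stand and retake an enlarged crop.

>>> play_rows(gripper=[100, 100, 100, 100, 100, 100, 100, 100], offset=[[0, 0, -10], [0, 0, -10], [0, 0, -10], [0, 0, 0], [0, 0, 0], [0, 0, 0], [0, 0, 0], [0, 0, 0]], rotation=[[0, 0, 0], [0, 0, 0], [0, 0, 0], [0, 0, 0], [0, 0, 0], [0, 0, 0], [0, 0, 0], [0, 0, 0]])

```text
time: 3.2
ee_pos: [0.5634, -0.0219, 0.2037]
orientation: [3.141, -0.0, 1.382]
ft_force: [-0.0, 0.2, -0.1]
gripper_width: 1.001
grasp_force: 0.0
```

Run:
```python
from h import *
s=manip.sense(); print({k:np.round(s[k],3) for k in ('time','q','qd','ee_pos','orientation','ft_force','torque')})
snap('wrist','w2',crop=(190,40,350,260),scale=2.7)
```

```text
{'time': np.float64(3.2), 'q': array([-0.422,  0.377,  0.505,  1.873, -0.221,  0.946, -0.006]), 'qd': array([-0.   ,  0.001,  0.   ,  0.001,  0.   ,  0.   ,  0.   ]), 'ee_pos': array([ 0.563, -0.022,  0.204]), 'orientation': array([ 3.141, -0.   ,  1.382]), 'ft_force': array([-0.013,  0.227, -0.132]), 'torque': array([-0.078,  0.057, -0.011])}
```

View pics/w2.png

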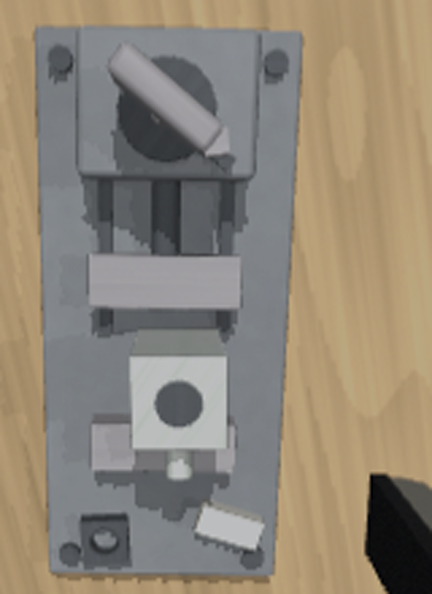

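Read in the crop:
- Plate corners: (36,30), (300,33), (272,575), (51,573).
- Block top: (130,355), (226,355), (226,447), (132,447).
- Sliding jaw face: (90,307) to (238,307). Fixed jaw: face (92,420), back (93,471) to (232,471).
- Wing top: from (116,55) to about (215,135). Flange centre: (167,107).

Run:
```python
from h import *
C=lambda p: np.array(p,float)/2.7+[190,40]
W=lambda p,z: w('w2',C(p),z)[:,:2]
ang=lambda v: np.arctan2(v[1],v[0])
c=W([[36,30],[300,33],[272,575],[51,573]],.016); m=c.mean(0)
print('plate',c.round(4),'centre',m,np.linalg.norm(c[0]-c[3]),np.linalg.norm(c[1]-c[0]))
print('yaw y-edges',ang(c[0]-c[3])-np.pi/2,ang(c[1]-c[2])-np.pi/2,'x-edges',ang(c[1]-c[0]),ang(c[2]-c[3]))
b=W([[130,355],[226,355],[226,447],[132,447]],.082); print('block',b.mean(0),ang(b[1]-b[0]),ang(b[2]-b[3]),ang(b[0]-b[3])-np.pi/2,ang(b[1]-b[2])-np.pi/2,np.linalg.norm(b[1]-b[0]))
j=W([[90,307],[238,307]],.034);f=W([[93,471],[232,471]],.034)
print('jaw',j.mean(0),ang(j[1]-j[0]),np.linalg.norm(j[1]-j[0]),'fixed back',f.mean(0),ang(f[1]-f[0]))
print('flange',W([[167,107]],.049),'stub',W([[178,476]],.064))
ww=W([[116,55],[217,138]],.083);print('wing',ww,ww.mean(0),ang(ww[1]-ww[0]),np.linalg.norm(ww[1]-ww[0]))
for yaw in(-.20,-.205):
  ey=np.array([-np.sin(yaw),np.cos(yaw)]); print('bed from fixed',f.mean(0)+.040*ey,'wing',f.mean(0)+.15*ey,'bed from flange',W([[167,107]],.049)[0]-.11*ey)
```

```text
plate [[ 0.5342  0.1253]
 [ 0.6391  0.1042]
 [ 0.5903 -0.1322]
 [ 0.4852 -0.111 ]] centre [ 0.56222218 -0.00341757] 0.24136873017758015 0.10698916318189455
yaw y-edges -0.20443374586513086 -0.20348240723462685 x-edges -0.19932934593367013 -0.19879749951535755
block [ 0.56476253 -0.02145311] -0.1888759359424576 -0.18888867761200853 -0.18213109215766354 -0.17159460822435402 0.034676289048940566
jaw [0.56438088 0.00764677] -0.1888918073562025 0.06191811659227219 fixed back [ 0.5498604  -0.06349175] -0.1888737076812507
flange [[0.58034233 0.08280454]] stub [[ 0.55805489 -0.05628483]]
wing [[0.5665478  0.09771426]
 [0.59451211 0.06616119]] [0.58052995 0.08193773] -0.8456227102772701 0.042161578370911196
bed from fixed [ 0.55780717 -0.02428909] wing [0.57966079 0.08351824] bed from flange [ 0.5584887  -0.02500278]
bed from fixed [ 0.55800308 -0.02432931] wing [0.58039547 0.0833674 ] bed from flange [ 0.55794994 -0.02489217]
```

Fixture yaw is -0.20, bed (0.558,-0.0245), screw axis (0.580,0.083), jaw opening about 51 mm. The block is at (0.5648,-0.0215), aligned with the tool. Descending and gripping.

>>> play_rows(gripper=[100, 100, 100, 100, 100, 100, 100, 100], offset=[[1.4, 0.4, -23], [0, 0, -23], [0, 0, -23], [0, 0, -23], [0, 0, -23], [0, 0, -22], [0, 0, 0], [0, 0, 0]], rotation=[[0, 0, 0], [0, 0, 0], [0, 0, 0], [0, 0, 0], [0, 0, 0], [0, 0, 0], [0, 0, 0], [0, 0, 0]], squeeze=25)

```text
time: 4.25
ee_pos: [0.5653, -0.0217, 0.0673]
orientation: [3.141, -0.0, 1.382]
ft_force: [0.6, -0.3, 1.0]
gripper_width: 1.001
grasp_force: 0.0
```

>>> play_rows(gripper=[0, 0, 0, 0, 0, 0, 0, 0], offset=[[0, 0, 0], [0, 0, 0], [0, 0, 0], [0, 0, 0], [0, 0, 0], [0, 0, 0], [0, 0, 0], [0, 0, 0]], rotation=[[0, 0, 0], [0, 0, 0], [0, 0, 0], [0, 0, 0], [0, 0, 0], [0, 0, 0], [0, 0, 0], [0, 0, 0]])

```text
time: 5.25
ee_pos: [0.5648, -0.0215, 0.0666]
orientation: [3.142, 0.0, 1.382]
ft_force: [0.9, 0.7, -0.3]
gripper_width: 0.393
grasp_force: 25.0
```

>>> play_rows(gripper=[0, 0, 0, 0, 0, 0, 0, 0], offset=[[0, 0, 10], [0, 0, 20], [0, 0, 20], [0, 0, 0], [-1.2, 0.2, 0], [-1.2, 0.2, 0], [-1.2, 0.2, 0], [-1.2, 0.2, 0]], rotation=[[0, 0, 0], [0, 0, 0], [0, 0, 0], [0, 0, -0.1], [0, 0, -0.16], [0, 0, -0.16], [0, 0, -0.16], [0, 0, -0.16]])

```text
time: 6.25
ee_pos: [0.5603, -0.0205, 0.118]
orientation: [3.141, -0.002, 0.637]
ft_force: [0.3, -0.3, -1.8]
gripper_width: 0.388
grasp_force: 25.0
```

>>> play_rows(gripper=[0, 0, 0, 0, 0, 0, 0, 0], offset=[[-1.2, 0.1, 0], [0, 0, 0], [0, 0, 0], [0, 0, 0], [0, 0, 0], [0, 0, 0], [0, 0, 0], [0, 0, 0]], rotation=[[0, 0, -0.16], [0, 0, -0.16], [0, 0, -0.16], [0, 0, -0.16], [0, 0, -0.1], [0, 0, -0.1], [0, 0, 0], [0, 0, 0]])

```text
time: 7.25
ee_pos: [0.559, -0.0203, 0.1172]
orientation: [-3.141, -0.001, -0.196]
ft_force: [-1.0, 0.6, -1.4]
gripper_width: 0.388
grasp_force: 25.0
```

Run:
```python
from h import *
s=manip.sense(); print({k:np.round(s[k],3) for k in ('time','q','ee_pos','orientation','ft_force','torque','gripper_width')})
snap('wrist','w3',crop=(100,60,412,294),scale=2.5)
```

```text
{'time': np.float64(7.25), 'q': array([-0.667,  0.599,  0.856,  1.96 , -0.6  ,  0.856, -1.252]), 'ee_pos': array([ 0.559, -0.02 ,  0.117]), 'orientation': array([-3.141e+00, -1.000e-03, -1.960e-01]), 'ft_force': array([-0.96 ,  0.619, -1.399]), 'torque': array([-0.074,  0.154, -0.012]), 'gripper_width': np.float64(0.388)}
```

View pics/w3.png

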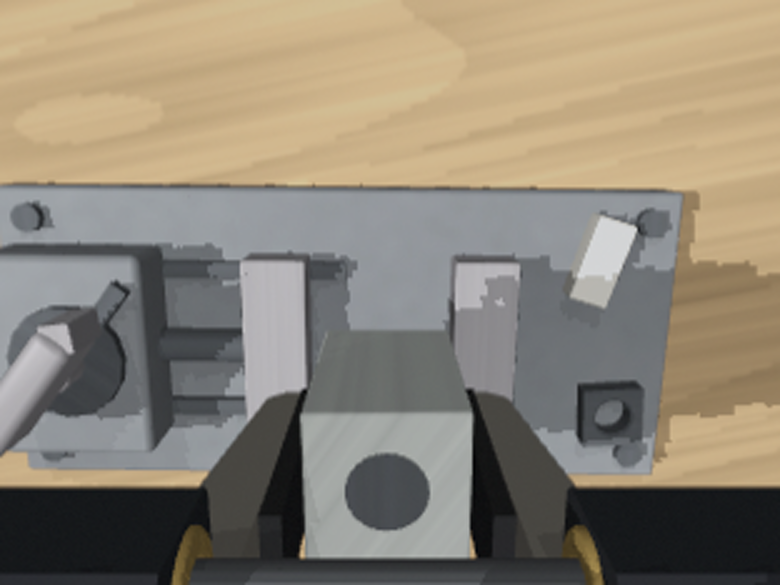

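The block is held with its stub to the front (hidden). The jaw faces are at x=306 and x=454 in the crop, the block's top far edge runs (303,410) to (471,410), and the pointer tab is at (120,292).

Run:
```python
from h import *
C=lambda p: np.array(p,float)/2.5+[100,60]
yaw=-.2; A=np.array([[np.cos(yaw),np.sin(yaw)],[-np.sin(yaw),np.cos(yaw)]])
F=lambda p,z: ((w('w3',C(p),z)[:,:2]-[.558,-.0245])@A.T*1e3).round(1)
print('slide face',F([[306,260],[307,385]],.034).tolist()); print('fixed face',F([[453,265],[455,370]],.034).tolist(),'back',F([[519,262],[514,400]],.034).tolist())
print('block top far',F([[303,410],[471,410]],.133).tolist(),'bottom far',F([[322,335],[461,333]],.067).tolist())
print('plate far corner',F([[683,192]],.016).tolist(),'near',F([[652,472]],.016).tolist(), 'pointer',F([[120,292]],.049).tolist())
```

```text
slide face [[32.0, 30.7], [-12.0, 31.4]]
fixed face [[30.5, -18.3], [-6.3, -20.0]] back [[31.6, -40.2], [-17.3, -41.0]]
block top far [[18.1, 20.6], [18.2, -13.4]] bottom far [[15.3, 22.7], [16.1, -18.1]]
plate far corner [[53.5, -99.7]] near [[-53.6, -99.5]] pointer [[24.1, 87.9]]
```

Run:
```python
from h import *
yaw=-.2; A=np.array([[np.cos(yaw),np.sin(yaw)],[-np.sin(yaw),np.cos(yaw)]])
pts=[];
for z in (.133,.067):
  for x,y in((18,22),(18,-14),(-18,22),(-18,-14)): pts.append([*(np.array([.558,-.0245])+np.array([x,y])/1e3@A),z])
print(((proj('w3',pts)-[100,60])*2.5).round(0))
d=np.load('pics/w3.npz'); print(d['pos'],(d['mount']).round(3).tolist())
im=d['im'][185:232,212:300]; cv2.imwrite('pics/w3c.png',cv2.resize(im,None,fx=8,fy=8,interpolation=cv2.INTER_CUBIC))
```

```text
[[296. 410.]
 [474. 411.]
 [301. 567.]
 [468. 567.]
 [324. 326.]
 [447. 327.]
 [326. 440.]
 [444. 441.]]
[ 0.55895593 -0.02033671  0.11722877] [[0.0, -0.967, -0.256, 0.071], [1.0, 0.001, -0.001, 0.001], [0.001, -0.256, 0.967, -0.15], [0.0, 0.0, 0.0, 1.0]]
```

View pics/w3c.png

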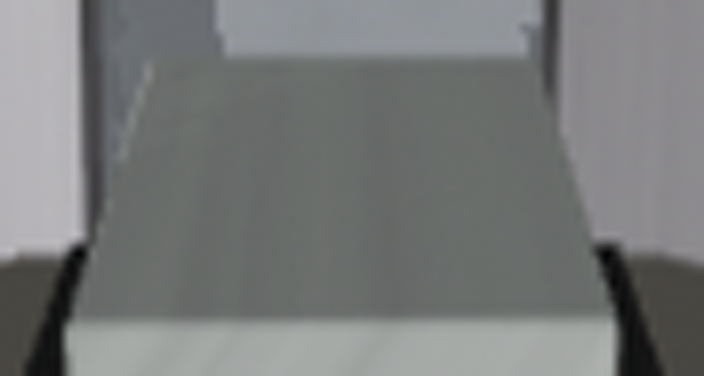

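Enlarged, the block's bottom edge runs (152,58) to (532,58), as predicted, so the block hangs upright and centred between the jaws. Setting it down.

>>> play_rows(gripper=[0, 0, 0, 0, 0, 0, 0, 0], offset=[[0, 0, -10], [0, 0, -12], [0, 0, -12], [0, 0, -9], [0, 0, -4], [0, 0, -2], [0, 0, -1], [0, 0, 0]], rotation=[[0, 0, -0.003], [0, 0, 0], [0, 0, 0], [0, 0, 0], [0, 0, 0], [0, 0, 0], [0, 0, 0], [0, 0, 0]])

```text
time: 8.3
ee_pos: [0.5589, -0.0206, 0.0668]
orientation: [-3.141, -0.0, -0.201]
ft_force: [-0.3, 0.3, -1.8]
gripper_width: 0.39
grasp_force: 25.0
```

Run:
```python
from h import *
s=manip.sense(); print({k:np.round(s[k],4) for k in ('time','ee_pos','orientation','ft_force','torque','gripper_width')})
```

```text
{'time': np.float64(8.3), 'ee_pos': array([ 0.5589, -0.0206,  0.0668]), 'orientation': array([-3.1414e+00, -4.0000e-04, -2.0120e-01]), 'ft_force': array([-0.3455,  0.3139, -1.777 ]), 'torque': array([0.0056, 0.1273, 0.0236]), 'gripper_width': np.float64(0.3904)}
```

>>> play_rows(gripper=[0, 0, 0, 70, 70, 70, 70, 70], offset=[[0, 0, -0.5], [0, 0, -0.4], [0, 0, 0], [0, 0, 0], [0, 0, 0], [0, 0, 0], [0, 0, 0], [0, 0, 0]], rotation=[[0, 0, 0], [0, 0, 0], [0, 0, 0], [0, 0, 0], [0, 0, 0], [0, 0, 0], [0, 0, 0], [0, 0, 0]])

```text
time: 9.3
ee_pos: [0.5587, -0.0206, 0.0656]
orientation: [3.141, 0.0, -0.201]
ft_force: [0.1, 0.1, -0.1]
gripper_width: 0.699
grasp_force: 0.0
```

The block stands free. Lifting and turning over to the wing.

>>> play_rows(gripper=[70, 70, 70, 60, 50, 50, 50, 50], offset=[[0, 0, 15], [0, 0, 30], [0, 0, 30], [3, 15, 20], [4, 20, 0], [4, 20, 0], [4, 20, 0], [4, 20, 0]], rotation=[[0, 0, 0], [0, 0, 0], [0, 0, 0.1], [0, 0, 0.17], [0, 0, 0.17], [0, 0, 0.17], [0, 0, 0.17], [0, 0, 0.17]])

```text
time: 10.3
ee_pos: [0.5781, 0.0748, 0.1619]
orientation: [3.141, -0.001, 0.754]
ft_force: [0.6, 0.3, -0.8]
gripper_width: 0.501
grasp_force: 0.0
```

>>> play_rows(gripper=[50, 50, 50, 50, 50, 50, 50, 50], offset=[[2.3, 8.6, 0], [0, 0, 0], [0, 0, 0], [0, 0, 0], [0, 0, 0], [0, 0, 0], [0, 0, 0], [0, 0, 0]], rotation=[[0, 0, 0.17], [0, 0, 0.17], [0, 0, 0.17], [0, 0, 0.17], [0, 0, 0.17], [0, 0, 0.17], [0, 0, 0.17], [0, 0, 0.17]])

```text
time: 11.3
ee_pos: [0.5803, 0.0824, 0.1618]
orientation: [3.141, 0.001, 2.114]
ft_force: [0.3, -0.2, 0.2]
gripper_width: 0.499
grasp_force: 0.0
```

>>> play_rows(gripper=[50, 50, 50, 50, 50, 50, 50, 50], offset=[[0, 0, 0], [0, 0, 0], [0, 0, 0], [0, 0, 0], [0, 0, 0], [0, 0, 0], [0, 0, 0], [0, 0, 0]], rotation=[[0, 0, 0.17], [0, 0, 0], [0, 0, 0], [0, 0, 0], [0, 0, 0], [0, 0, 0], [0, 0, 0], [0, 0, 0]])

```text
time: 12.3
ee_pos: [0.58, 0.083, 0.1607]
orientation: [-3.142, 0.0, 2.279]
ft_force: [-0.8, 0.1, 0.1]
gripper_width: 0.5
grasp_force: 0.0
```

Run:
```python
from h import *
s=manip.sense(); print({k:np.round(s[k],3) for k in ('time','q','ee_pos','orientation','ft_force','torque','gripper_width')})
snap('wrist','w4',scale=1.5)
```

```text
{'time': np.float64(12.3), 'q': array([-0.423,  0.45 ,  0.288,  1.843, -0.162,  0.872,  0.65 ]), 'ee_pos': array([0.58 , 0.083, 0.161]), 'orientation': array([-3.142,  0.   ,  2.279]), 'ft_force': array([-0.811,  0.074,  0.143]), 'torque': array([-0.049, -0.009,  0.091]), 'gripper_width': np.float64(0.5)}
```

View pics/w4.png

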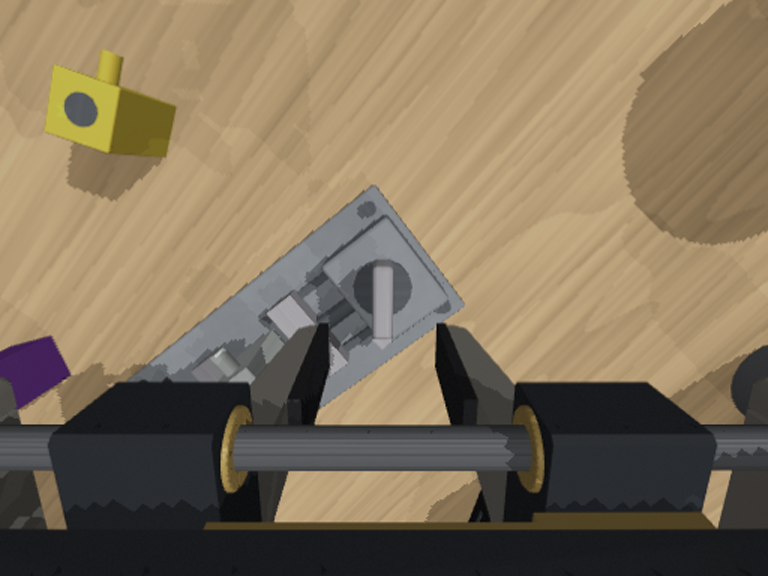

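The wing stands upright in the image at (383,265)-(383,338), aligned and centred between the fingers, with its nose down. Descending and pinching.

>>> play_rows(gripper=[50, 50, 50, 50, 50, 50, 50, 50], offset=[[0, 0, -15], [0, 0, -20], [0, 0, -20], [0, 0, -20], [0, 0, -10], [0, 0, 0], [0, 0, 0], [0, 0, 0]], rotation=[[0, 0, 0], [0, 0, 0], [0, 0, 0], [0, 0, 0], [0, 0, 0], [0, 0, 0], [0, 0, 0], [0, 0, 0]], squeeze=50)

```text
time: 13.35
ee_pos: [0.5806, 0.0831, 0.0765]
orientation: [3.14, 0.001, 2.279]
ft_force: [-0.2, -0.4, -0.7]
gripper_width: 0.502
grasp_force: 0.0
```

>>> play_rows(gripper=[0, 0, 0, 0, 0, 0, 0, 0], offset=[[0, 0, 0], [0, 0, 0], [0, 0, 0], [0, 0, 0], [0, 0, 0], [0, 0, 0], [0, 0, 0], [0, 0, 0]], rotation=[[0, 0, 0], [0, 0, 0], [0, 0, 0], [0, 0, 0], [0, 0, 0], [0, 0, 0], [0, 0, 0], [0, 0, 0]])

```text
time: 14.35
ee_pos: [0.5802, 0.0831, 0.0757]
orientation: [3.141, 0.0, 2.279]
ft_force: [0.5, 0.9, -0.3]
gripper_width: 0.124
grasp_force: 50.0
```

```bash
cat > st.py <<'E'
from h import *
s=manip.sense(); print({k:np.round(s[k],3).tolist() for k in ('time','q','ee_pos','orientation','ft_force','torque','gripper_width')})
E
python3 st.py
```

```text
{'time': 14.35, 'q': [-0.394, 0.571, 0.253, 1.885, -0.209, 0.711, 0.688], 'ee_pos': [0.58, 0.083, 0.076], 'orientation': [3.141, 0.0, 2.279], 'ft_force': [0.546, 0.926, -0.334], 'torque': [0.181, -0.173, 0.018], 'gripper_width': 0.124}
```

>>> play_rows(gripper=[0, 0, 0, 0, 0, 0, 0, 0], offset=[[0, 0, 0], [0, 0, 0], [0, 0, 0], [0, 0, 0], [0, 0, 0], [0, 0, 0], [0, 0, 0], [0, 0, 0]], rotation=[[0, 0, -0.1], [0, 0, -0.1], [0, 0, -0.1], [0, 0, -0.1], [0, 0, -0.1], [0, 0, -0.1], [0, 0, -0.1], [0, 0, -0.1]])

```text
time: 15.35
ee_pos: [0.5804, 0.0831, 0.0758]
orientation: [3.141, -0.0, 1.476]
ft_force: [1.4, 1.3, -0.2]
gripper_width: 0.128
grasp_force: 50.0
```

```bash
python3 st.py
```

```text
{'time': 15.35, 'q': [-0.548, 0.598, 0.459, 1.895, -0.382, 0.734, 0.034], 'ee_pos': [0.58, 0.083, 0.076], 'orientation': [3.141, -0.0, 1.476], 'ft_force': [1.429, 1.323, -0.158], 'torque': [0.101, -0.286, 0.044], 'gripper_width': 0.128}
```

>>> play_rows(gripper=[0, 0, 0, 0, 0, 0, 0, 0], offset=[[0, 0, 0], [0, 0, 0], [0, 0, 0], [0, 0, 0], [0, 0, 0], [0, 0, 0], [0, 0, 0], [0, 0, 0]], rotation=[[0, 0, -0.08], [0, 0, -0.08], [0, 0, -0.08], [0, 0, -0.08], [0, 0, -0.08], [0, 0, -0.08], [0, 0, -0.08], [0, 0, -0.04]])

```text
time: 16.35
ee_pos: [0.5805, 0.0831, 0.0758]
orientation: [3.141, -0.0, 0.878]
ft_force: [2.4, 1.0, -1.0]
gripper_width: 0.125
grasp_force: 50.0
```

```bash
python3 st.py
```

```text
{'time': 16.35, 'q': [-0.658, 0.634, 0.612, 1.902, -0.512, 0.765, -0.452], 'ee_pos': [0.58, 0.083, 0.076], 'orientation': [3.141, -0.0, 0.878], 'ft_force': [2.403, 0.994, -1.009], 'torque': [0.083, -0.378, 0.051], 'gripper_width': 0.125}
```

>>> play_rows(gripper=[0, 0, 0, 0, 0, 0, 0, 0], offset=[[0, 0, 0], [0, 0, 0], [0, 0, 0], [0, 0, 0], [0, 0, 0], [0, 0, 0], [0, 0, 0], [0, 0, 0]], rotation=[[0, 0, -0.03], [0, 0, -0.03], [0, 0, -0.03], [0, 0, -0.03], [0, 0, -0.03], [0, 0, -0.03], [0, 0, -0.03], [0, 0, -0.03]])

```text
time: 17.35
ee_pos: [0.5804, 0.083, 0.0758]
orientation: [3.141, -0.001, 0.637]
ft_force: [4.8, 1.2, -3.1]
gripper_width: 0.129
grasp_force: 50.0
```

```bash
python3 st.py
```

```text
{'time': 17.35, 'q': [-0.7, 0.651, 0.672, 1.905, -0.565, 0.782, -0.648], 'ee_pos': [0.58, 0.083, 0.076], 'orientation': [3.141, -0.001, 0.637], 'ft_force': [4.787, 1.222, -3.142], 'torque': [0.109, -1.069, 0.073], 'gripper_width': 0.129}
```

>>> play_rows(gripper=[0, 0, 0, 0, 0, 0, 0, 0], offset=[[0, 0, 0], [0, 0, 0], [0, 0, 0], [0, 0, 0], [0, 0, 0], [0, 0, 0], [0, 0, 0], [0, 0, 0]], rotation=[[0, 0, -0.02], [0, 0, -0.02], [0, 0, -0.02], [0, 0, -0.02], [0, 0, -0.02], [0, 0, -0.02], [0, 0, -0.02], [0, 0, -0.02]])

```text
time: 18.35
ee_pos: [0.5804, 0.083, 0.0758]
orientation: [3.141, -0.001, 0.477]
ft_force: [4.2, 0.8, -2.2]
gripper_width: 0.129
grasp_force: 50.0
```

```bash
python3 st.py
```

```text
{'time': 18.35, 'q': [-0.727, 0.665, 0.712, 1.906, -0.6, 0.794, -0.778], 'ee_pos': [0.58, 0.083, 0.076], 'orientation': [3.141, -0.001, 0.477], 'ft_force': [4.16, 0.819, -2.211], 'torque': [0.111, -1.087, 0.093], 'gripper_width': 0.129}
```

>>> play_rows(gripper=[0, 0, 0, 0, 0, 0, 0, 0], offset=[[0, 0, 0], [0, 0, 0], [0, 0, 0], [0, 0, 0], [0, 0, 0], [0, 0, 0], [0, 0, 0], [0, 0, 0]], rotation=[[0, 0, -0.02], [0, 0, -0.02], [0, 0, -0.02], [0, 0, -0.02], [0, 0, -0.02], [0, 0, -0.02], [0, 0, -0.02], [0, 0, -0.02]])

```text
time: 19.35
ee_pos: [0.5805, 0.0829, 0.0758]
orientation: [3.141, -0.001, 0.317]
ft_force: [4.9, 0.5, -2.1]
gripper_width: 0.128
grasp_force: 50.0
```

```bash
python3 st.py
```

```text
{'time': 19.35, 'q': [-0.753, 0.679, 0.751, 1.908, -0.634, 0.808, -0.909], 'ee_pos': [0.58, 0.083, 0.076], 'orientation': [3.141, -0.001, 0.317], 'ft_force': [4.897, 0.532, -2.144], 'torque': [0.055, -1.102, 0.201], 'gripper_width': 0.128}
```

Torque is rising (0.20), so the jaws are tight and the spring is winding up.

>>> play_rows(gripper=[0, 0, 0, 0, 0, 0, 0, 0], offset=[[0, 0, 0], [0, 0, 0], [0, 0, 0], [0, 0, 0], [0, 0, 0], [0, 0, 0], [0, 0, 0], [0, 0, 0]], rotation=[[0, 0, -0.02], [0, 0, -0.02], [0, 0, -0.02], [0, 0, -0.02], [0, 0, -0.02], [0, 0, -0.02], [0, 0, 0], [0, 0, 0]])

```text
time: 20.35
ee_pos: [0.5805, 0.0829, 0.0758]
orientation: [3.141, -0.001, 0.198]
ft_force: [4.9, -0.1, -2.0]
gripper_width: 0.126
grasp_force: 50.0
```

```bash
python3 st.py
```

```text
{'time': 20.35, 'q': [-0.772, 0.69, 0.78, 1.909, -0.66, 0.818, -1.006], 'ee_pos': [0.58, 0.083, 0.076], 'orientation': [3.141, -0.001, 0.198], 'ft_force': [4.95, -0.053, -1.978], 'torque': [-0.004, -1.101, 0.276], 'gripper_width': 0.126}
```

>>> play_rows(gripper=[0, 0, 0, 0, 0, 0, 0, 0], offset=[[0, 0, 0], [0, 0, 0], [0, 0, 0], [0, 0, 0], [0, 0, 0], [0, 0, 0], [0, 0, 0], [0, 0, 0]], rotation=[[0, 0, -0.02], [0, 0, -0.02], [0, 0, -0.02], [0, 0, -0.02], [0, 0, -0.02], [0, 0, -0.02], [0, 0, 0], [0, 0, 0]])

```text
time: 21.35
ee_pos: [0.5805, 0.0829, 0.0758]
orientation: [3.141, -0.001, 0.078]
ft_force: [4.8, 0.1, -2.0]
gripper_width: 0.126
grasp_force: 50.0
```

```bash
python3 st.py
```

```text
{'time': 21.35, 'q': [-0.791, 0.702, 0.809, 1.91, -0.685, 0.83, -1.105], 'ee_pos': [0.58, 0.083, 0.076], 'orientation': [3.141, -0.001, 0.078], 'ft_force': [4.825, 0.095, -2.026], 'torque': [0.037, -1.129, 0.307], 'gripper_width': 0.126}
```

>>> play_rows(gripper=[0, 0, 0, 0, 0, 0, 0, 0], offset=[[0, 0, 0], [0, 0, 0], [0, 0, 0], [0, 0, 0], [0, 0, 0], [0, 0, 0], [0, 0, 0], [0, 0, 0]], rotation=[[0, 0, -0.02], [0, 0, -0.02], [0, 0, -0.02], [0, 0, -0.02], [0, 0, 0], [0, 0, 0], [0, 0, 0], [0, 0, 0]])

```text
time: 22.35
ee_pos: [0.5805, 0.0829, 0.0758]
orientation: [3.141, -0.001, -0.002]
ft_force: [5.2, 0.2, -1.6]
gripper_width: 0.126
grasp_force: 50.0
```

```bash
python3 st.py
```

```text
{'time': 22.35, 'q': [-0.803, 0.711, 0.828, 1.911, -0.702, 0.837, -1.171], 'ee_pos': [0.58, 0.083, 0.076], 'orientation': [3.141, -0.001, -0.002], 'ft_force': [5.201, 0.178, -1.616], 'torque': [0.043, -1.082, 0.291], 'gripper_width': 0.126}
```

The torque has plateaued at about 0.30, so the clutch is slipping. Releasing and backing off for a look.

>>> play_rows(gripper=[45, 45, 45, 45, 45, 45, 45, 45], offset=[[0, 0, 0], [0, 0, 0], [0, 0, 0], [0, 0, 0], [0, 0, 10], [0, 0, 20], [0, 0, 30], [0, 0, 30]], rotation=[[0, 0, 0], [0, 0, 0], [0, 0, 0], [0, 0, 0], [0, 0, 0], [0, 0, 0], [0, 0, 0], [0, 0, 0]])

```text
time: 23.35
ee_pos: [0.5803, 0.0828, 0.168]
orientation: [-3.141, -0.001, -0.002]
ft_force: [-0.4, -0.2, -0.2]
gripper_width: 0.452
grasp_force: 0.0
```

>>> play_rows(gripper=[45, 45, 45, 45, 45, 45, 45, 45], offset=[[-20, -20, 20], [-20, -20, 20], [-20, -20, 10], [0, 0, 0], [0, 0, 0], [0, 0, 0], [0, 0, 0], [0, 0, 0]], rotation=[[0, 0, 0], [0, 0, 0], [0, 0, 0], [0, 0, 0], [0, 0, 0], [0, 0, 0], [0, 0, 0], [0, 0, 0]])

```text
time: 24.35
ee_pos: [0.5201, 0.0231, 0.2154]
orientation: [3.141, 0.0, -0.001]
ft_force: [-0.3, 0.1, -0.8]
gripper_width: 0.452
grasp_force: 0.0
```

```bash
python3 st.py; python3 -c "
from h import *
snap('wrist','w5',crop=(100,80,400,300),scale=2.6)"
```

```text
{'time': 24.35, 'q': [-0.953, 0.416, 1.07, 1.983, -0.435, 0.995, -1.245], 'ee_pos': [0.52, 0.023, 0.215], 'orientation': [3.141, 0.0, -0.001], 'ft_force': [-0.34, 0.148, -0.755], 'torque': [0.02, 0.143, 0.022], 'gripper_width': 0.452}
```

View pics/w5.png

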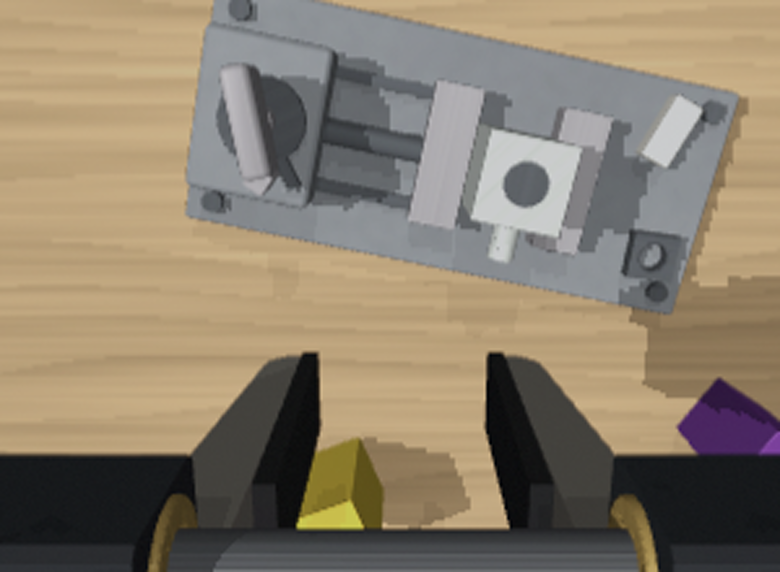

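The block is square between the jaws with its stub to the front at (502,250). The nut and offcut are unmoved. The wing's nose (262,188) has turned clockwise past the pointer (296,185).

Run:
```python
from h import *
C=lambda p: np.array(p,float)/2.6+[100,80]
W=lambda p,z: w('w5',C(p),z)[:,:2]
ang=lambda v: np.arctan2(v[1],v[0])
ww=W([[237,67],[257,178]],.083); print('wing',ww.mean(0),ang(ww[1]-ww[0]))
n=W([[264,193]],.071)[0]; p=W([[296,186]],.047)[0]; fl=W([[262,116]],.049)[0]; print('flange',fl)
ax=np.array([.5803,.083]); print('nose',ang(n-ax),np.linalg.norm(n-ax),'pointer',ang(p-ax),np.linalg.norm(p-ax))
b=W([[493,128],[583,148],[562,237],[472,214]],.082); print('block',b.mean(0),ang(b[0]-b[3]),ang(b[1]-b[2]),ang(b[0]-b[1])-np.pi/2,ang(b[3]-b[2])-np.pi/2)
```

```text
wing [0.5795772  0.08054737] -3.0121717992804493
flange [0.58123496 0.08117562]
nose -2.959333431006118 0.02890593148226647 pointer -2.667453855614231 0.03218873562913892
block [ 0.55732849 -0.02567813] -0.2152439828738459 -0.17561684947961598 -0.21333576214714411 -0.2513488251879179
```

The clutch has slipped about 0.3 rad (limit 0.785), and the block sits at the bed point, square with the fixture. Nothing is touching it, so I'm handing in.

```bash
python3 -c "
from rig import ticket
print(ticket.close_job())"
```

```text
the job is handed in; nothing more can be done
None
```

I handed the job in at 24 s: the block is turned with its stub to the front and gripped square at the bed point, and the thumbscrew is tightened to a clutch slip of about 0.3 rad (limit 0.785); the nut and offcut look unmoved, and I didn't look at the jar or disk drive again, though the arm never went near them.

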